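Make up the sampling kit and the balance-check kit

ROBOT

A 6-joint arm with a two-finger parallel gripper is mounted at the origin on the work surface. World frame = base frame: x ahead of the robot, y to its left, z up, the work surface at z = 0. Lengths are in m, angles in rad, forces in N, time in s.
With the tool pointing down it reaches from about 0.4 to 0.825 m from the base axis. Payload 7 kg.
Tool frame: the origin (TCP) lies at the centre of the arm's flange, where the gripper is bolted on; the fingertips stand 178 mm ahead of it and the grasp point (between the pads) lies 159 mm ahead of it (arm.tip_reach is the distance from the TCP to the fingertips, in m); z points along the fingers, y is the direction in which the jaws open and shut (so a half turn about z gives the same grasp; the last joint's range is limited). The gripper opens to 88 mm and grips with 3 to 60 N. Pads are 19 mm wide; open, the fingers measure 130 mm over their backs; the gripper's body (78 mm by 193 mm) begins 47 mm behind the grasp point.
Start: joints at [-0.901, 0.359, 0.012, 0, -1.224, -0.288], TCP at [0.251, -0.626, 0.405] pointing down, gripper open.
Joint ranges: [-3.07, 3.07], [-1.43, 2.12], [-1.02, 1.25], [-3.03, 1.67], [-3.05, -0], [-3.03, 3.03]. Speed limits (rad/s): [2.39, 2.39, 3.01, 3.14, 3.14, 3.14].

INTERFACE

Orientations are given as [roll, pitch, yaw] about the fixed x, y, z axes, in that order (R = Rz(yaw) Ry(pitch) Rx(roll)).
In Python, from station import arm gives the robot as it stands.
- The arm moves only by the shell command python3 -m inch 'ROWS' [OPENING] [FORCE]. ROWS is JSON, a list that holds one entry, the list of rows, each a list of 6 numbers: the shift along the world's x, y, z in units of 200 mm (1.0 is 200 mm), then the turn, a rotation vector about the world's x, y, z in units of 180 degrees (1.0 is 180 degrees). A call has 1 to 8 rows; each row is the pose to reach, as a shift and turn from the pose commanded when the call began, turning the shorter way round; what a row does not reach only later rows make up. A row lasts 1/8 s, in which the tool goes at most 62.5 mm and 10.7 degrees, less where a joint would pass 70% of its speed; a pose out of reach is approached as far as the arm can. A call with a number of a shift or a turn outside -1 to 1 is refused whole. A call with a gripper value outside its range is refused whole. OPENING is the finger opening in mm, from 0 to 87.6, set as the call begins (- or left out, the last holds). The fingers move at their own pace and stop on an object; FORCE is the grip in N (left out, the last holds). Time passes only in rows, so rows that repeat a pose let the fingers close. It gives the time, the measured TCP pose, the force and the opening at its end, in the units of the state.
- arm.get_state(): the state, without advancing time (a new reading comes with each control period).
- arm.grab_frame(name): name is "scene" or "side" or "wrist"; returns the picture (480x640x3 uint8, blue, green, red); there is no depth.
- arm.camera_params(name): a dict with "vertical_fov" (degrees; the focal length in pixels is half the picture's height over the tangent of half this angle, whatever the lens; pixels are square), "cx", "cy" (the principal point, pixels), "pose" (4x4, takes a point from camera to world coordinates). Camera axes: x right, y down, z forward; pixel columns grow to the right and rows downward; lengths in m; the calibration is good to about 2 mm. The wrist camera is an equidistant fisheye: a pixel r from the principal point sees the ray r / f radians off the axis. A picture is of the moment at which its call begins: read the wrist's pose just before it. camera_params takes no time and is no camera call; for the wrist camera it gives the pose at the moment of the call.
- arm.job_done(): hands the job in, once; it reports no verdict.
Trained networks look in the newest picture that a camera, given by its name, has taken for a name from the list of things; names that differ only in an ending like _2 or _b are one class to them, and where a whole thing is asked for, a point or a joint stands for the part that bears it (a point fixed in the world has none). Each returns a list of dicts, best first, with "score" (0 to 1); they miss things now and then, are a little off and sometimes report something else, mostly with a low value. They report only what shows in the picture. A call takes as long as a camera call. They do not tell look-alikes from the thing itself.
- arm.search_frame(target, camera): "box" ([left, top, right, bottom] in pixels, round what is visible of it).
- arm.regions_of(target, camera): "region" (480x640 bool, what is visible of it) and "box" ([left, top, right, bottom] in pixels, round what is visible of it).
The state is a dict: "t": time; "q": joint angles; "qd": joint speeds; "joint_efforts": joint torques, N m; "eef_pos": TCP position; "ee_rot": TCP orientation; "force": force on the tool from outside, world axes, zero at the start; "moment": the same for the moment, N m; "width": finger opening in m.
Only numpy, scipy, OpenCV 4.12 (cv2) and the standard library are available. Lean on these libraries where they do the work, as an engineer would, in place of code of your own. Each camera call takes 0.05 s, during which the arm holds its last target.

TASK

Make up two kits from the laboratory stock. In the long three-compartment tray put the funnel in the middle compartment, mouth down as it stands now, with the tall vial and the squat jar in the two end compartments (either way round); in the short two-compartment tray put the square bottle and the steel weight, one to each compartment. Set each thing down flat and upright on the tray's floor without dropping it, and leave the short vial and the beaker standing where they are.

Things in the scene. Friction and masses are not known exactly. Their poses are not given: they have to be found in the camera images.
- long_tray: Long light-wood kit tray, fixed, 80 mm (x) x 221 mm (y) x 20 mm high; walls 5 mm, floor 5 mm thick (things stand 5 mm above the bench). Three equal compartments in a row along its y axis, each 70 x 67 mm inside, centred at y = -72, 0 and +72 mm. Origin at the centre of its underside; x across the row, z up. Yaw within 0.25 rad of the robot's axes; left or right.
- short_tray: Short light-wood kit tray, fixed, 80 mm (x) x 149 mm (y) x 20 mm high; walls 5 mm, floor 5 mm thick (things stand 5 mm above the bench). Two equal compartments in a row along its y axis, each 70 x 67 mm inside, centred at y = -36 and +36 mm. Origin at the centre of its underside; x across the row, z up. Yaw within 0.25 rad of the robot's axes; on the other side from the long tray.
- tall_vial: Slim white plastic vial with white cap, 80 mm tall; body 28 mm diameter, cap 32 mm diameter over the top 18 mm. 60 g. Origin at the centre of its underside, z up its axis; loose, standing upright at the start.
- squat_jar: Wide low white plastic jar with screw lid, 55 mm tall; body 50 mm diameter up to 36 mm height, lid 54 mm diameter above that. 100 g. Origin at the centre of its underside, z up its axis; loose, standing upright at the start.
- funnel: White plastic funnel standing mouth down, 72 mm tall: round rim 58 mm diameter at the bottom, narrowing as a cone to 16 mm at 38 mm height, then a straight stem 12 mm diameter up to the top, by which it is held. 40 g. Origin at the centre of its underside, z up its axis; loose, standing upright at the start.
- square_bottle: White plastic bottle of square section, 78 mm tall: body 42 x 42 mm with its flats square to its x and y axes, 56 mm high, then a neck and a round cap 28 mm diameter from 61 to 78 mm. 110 g. Stands at any yaw. Origin at the centre of its underside, z up its axis; loose, standing upright at the start.
- weight: Bright steel check weight, 62 mm tall: cylinder 38 mm diameter, 45 mm high, with a neck and a small knob 20 mm diameter on top. 450 g. Origin at the centre of its underside, z up its axis; loose, standing upright at the start.
- short_vial: Bystander, to be left alone: white vial like the tall one but only 45 mm tall; cap 32 mm diameter. Origin at the centre of its underside, z up its axis; loose, standing upright at the start.
- beaker: Bystander, to be left alone: empty clear-glass open beaker, 60 mm diameter, 65 mm tall. Origin at the centre of its underside, z up its axis; loose, standing upright at the start.
Mind the look-alikes: they are no part of the job. What is shaped like the tall_vial but turquoise is not meant. What is shaped like the squat_jar but purple is not meant.

How it is judged:
At the end, for the whole second after the job is handed in: All five things in the named compartments, each within 24 mm in x and y of the compartment's centre, underside under 12 mm above the bench, upright within 0.12 rad, at rest (under 0.02 m/s, 0.2 rad/s); short vial and beaker within 20 mm of their starts (x of funnel in the frame of long_tray between -0.024 and 0.024 m and y of funnel in the frame of long_tray between -0.024 and 0.024 m and height (world z) of funnel below 0.012 m and ((x of tall_vial in the frame of long_tray between -0.024 and 0.024 m and y of tall_vial in the frame of long_tray between 0.048 and 0.096 m and height (world z) of each of tall_vial, squat_jar below 0.012 m and x of squat_jar in the frame of long_tray between -0.024 and 0.024 m and y of squat_jar in the frame of long_tray between -0.096 and -0.048 m) or (x of tall_vial in the frame of long_tray between -0.024 and 0.024 m and y of tall_vial in the frame of long_tray between -0.096 and -0.048 m and height (world z) of each of tall_vial, squat_jar below 0.012 m and x of squat_jar in the frame of long_tray between -0.024 and 0.024 m and y of squat_jar in the frame of long_tray between 0.048 and 0.096 m)) and ((x of square_bottle in the frame of short_tray between -0.024 and 0.024 m and y of square_bottle in the frame of short_tray between 0.012 and 0.06 m and height (world z) of each of square_bottle, weight below 0.012 m and x of weight in the frame of short_tray between -0.024 and 0.024 m and y of weight in the frame of short_tray between -0.06 and -0.012 m) or (x of square_bottle in the frame of short_tray between -0.024 and 0.024 m and y of square_bottle in the frame of short_tray between -0.06 and -0.012 m and height (world z) of each of square_bottle, weight below 0.012 m and x of weight in the frame of short_tray between -0.024 and 0.024 m and y of weight in the frame of short_tray between 0.012 and 0.06 m)) and angle between each of tall_vial, squat_jar, funnel, square_bottle, weight's own z axis and vertical below 0.12 rad and linear speed of each of tall_vial, squat_jar, funnel, square_bottle, weight below 0.02 m/s and angular speed of each of tall_vial, squat_jar, funnel, square_bottle, weight below 0.2 rad/s and distance of each of short_vial, beaker from where it was at the start of the episode below 0.02 m); the robot touches nothing.
It fails at once if the short vial is shifted more than 20 mm or tipped (distance of short_vial from where it was at the start of the episode above 0.02 m or angle between short_vial's own z axis and vertical above 0.4 rad).
It fails at once if the beaker is shifted more than 20 mm or tipped (distance of beaker from where it was at the start of the episode above 0.02 m or angle between beaker's own z axis and vertical above 0.4 rad).
It fails at once if a kit thing is dropped (falls free faster than 0.65 m/s, a drop of about 20 mm) ((contact force between the fingers and tall_vial below 0.02 N and linear speed of tall_vial above 0.65 m/s) or (contact force between the fingers and squat_jar below 0.02 N and linear speed of squat_jar above 0.65 m/s) or (contact force between the fingers and funnel below 0.02 N and linear speed of funnel above 0.65 m/s) or (contact force between the fingers and square_bottle below 0.02 N and linear speed of square_bottle above 0.65 m/s) or (contact force between the fingers and weight below 0.02 N and linear speed of weight above 0.65 m/s)).
It also fails if it takes over 134 s, if anything falls off the work surface, if the arm or the gripper's body presses on something with over 40 N, if the wrist force passes 120 N, or if a joint passes its speed limit or range.

## Working session

There is one attempt and no reset: what is moved stays moved. The work goes in short steps, Python scripts to look and compute and a shell command to move; the robot and the scene stay as the last step left them, time stands still between calls to the robot, and variables do not carry over. Pictures are saved under pics/ and viewed, and the job is handed in when it is done.

```bash
ls; mkdir -p pics; python3 - <<'E'
from station import arm
import cv2
s=arm.get_state(); print(s)
for n in ["scene","side","wrist"]:
    p=arm.camera_params(n); print(n,p)
    cv2.imwrite(f"pics/a_{n}.png",arm.grab_frame(n))
E
```

```text
pics
{'t': 0.0, 'q': array([-9.00906955e-01,  3.59402733e-01,  1.10847885e-02, -3.83303528e-04,
       -1.22412518e+00, -2.88106663e-01]), 'qd': array([ 1.88767467e-04,  1.31625135e-05,  2.61379393e-04, -2.69614559e-04,
       -1.32392634e-03, -6.08196947e-04]), 'joint_efforts': array([ 1.01296533e-03, -5.82719600e+01,  2.93048805e+01,  6.99729055e+00,
        6.71991846e-03, -1.97855657e-04]), 'eef_pos': array([ 0.2514266 , -0.6262188 ,  0.40371751]), 'ee_rot': array([ 3.13991134e+00, -1.22487455e-04, -2.75994037e+00]), 'force': array([0.03748305, 0.93454837, 0.58119773]), 'moment': array([0.00715372, 0.00665124, 0.03558705]), 'width': 0.08790181658931358}
scene {'vertical_fov': 55.94892583470944, 'cx': 317.6051523668783, 'cy': 238.33919804074623, 'pose': array([[ 0.48464412,  0.52005261, -0.7033245 ,  1.37587164],
       [ 0.8745464 , -0.27246895,  0.40115989, -0.39554017],
       [ 0.01699016, -0.8095097 , -0.58686062,  0.6832938 ],
       [ 0.        ,  0.        ,  0.        ,  1.        ]])}
side {'vertical_fov': 44.08793179335011, 'cx': 326.37839260822705, 'cy': 245.1372163590173, 'pose': array([[-0.76751362, -0.34045824,  0.54314918, -0.26515038],
       [-0.64070128,  0.43466284, -0.63290606,  1.06426295],
       [-0.02060868, -0.8337604 , -0.55174168,  0.93058647],
       [ 0.        ,  0.        ,  0.        ,  1.        ]])}
wrist {'vertical_fov': 65.70646984690485, 'cx': 321.1181063320628, 'cy': 239.7507011936418, 'pose': array([[-0.37179295,  0.89160257,  0.25848571,  0.18137825],
       [ 0.92831506,  0.35676719,  0.10463423, -0.65445295],
       [ 0.00107292,  0.27885845, -0.96033162,  0.38370369],
       [ 0.        ,  0.        ,  0.        ,  1.        ]])}
```

View pics/a_scene.png

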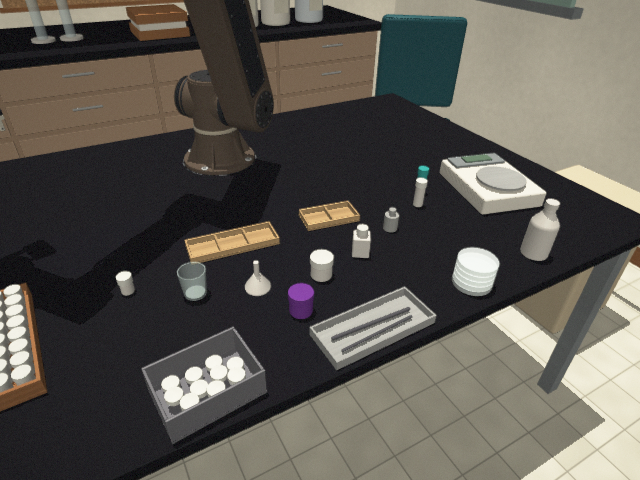

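View pics/a_side.png

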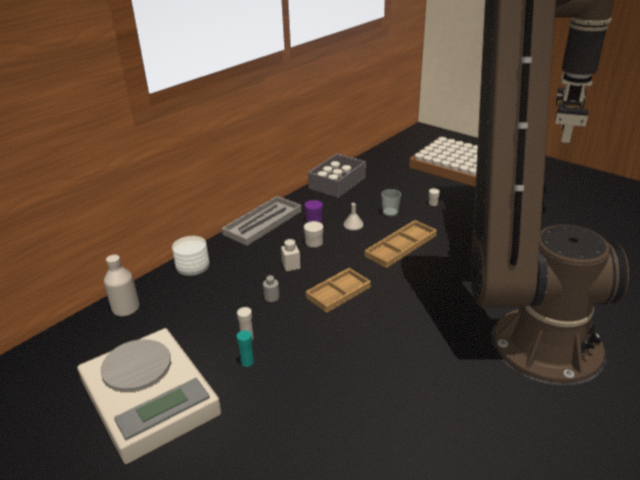

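View pics/a_wrist.png

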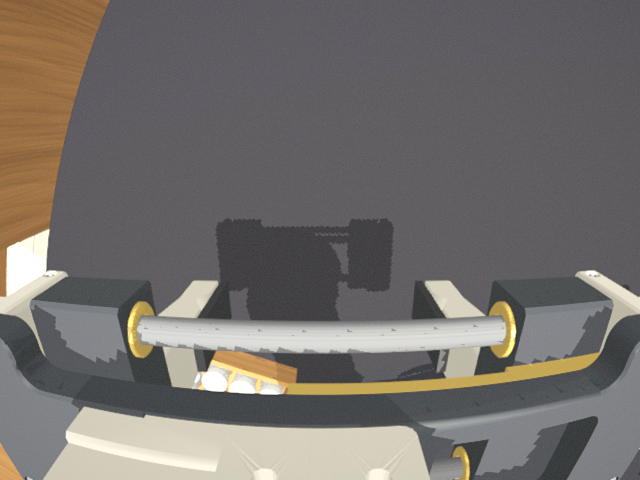

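```bash
cat > h.py <<'E'
import numpy as np, cv2
from scipy.optimize import least_squares
from station import arm
W,H=640,480
def proj(cam,P):
    T=cam["pose"]; P=np.asarray(P,float)
    c=(P-T[:3,3])@T[:3,:3]
    f=H/2/np.tan(np.radians(cam["vertical_fov"]/2))
    return np.c_[cam["cx"]+f*c[:,0]/c[:,2],cam["cy"]+f*c[:,1]/c[:,2]]
def unproj(cam,uv,z):
    T=cam["pose"];f=H/2/np.tan(np.radians(cam["vertical_fov"]/2))
    d=T[:3,:3]@np.array([(uv[0]-cam["cx"])/f,(uv[1]-cam["cy"])/f,1.0])
    o=T[:3,3]; return o+d*(z-o[2])/d[2]
def rings(prof,n=24):
    a=np.linspace(0,2*np.pi,n,endpoint=False)
    return np.concatenate([np.c_[r*np.cos(a),r*np.sin(a),0*a+z] for r,z in prof])
def box(lx,ly,z0,z1):
    return np.array([[sx*lx/2,sy*ly/2,z] for sx in(-1,1) for sy in(-1,1) for z in(z0,z1)])
M={
"tall_vial":rings([(.014,0),(.014,.062),(.016,.062),(.016,.08)]),
"short_vial":rings([(.014,0),(.014,.027),(.016,.027),(.016,.045)]),
"squat_jar":rings([(.025,0),(.025,.036),(.027,.036),(.027,.055)]),
"funnel":rings([(.029,0),(.008,.038),(.006,.072)]),
"square_bottle":np.r_[box(.042,.042,0,.056),rings([(.014,.061),(.014,.078)])],
"weight":rings([(.019,0),(.019,.045),(.01,.062)]),
"beaker":rings([(.03,0),(.03,.065)]),
"long_tray":box(.08,.221,0,.02),"short_tray":box(.08,.149,0,.02)}
def place(name,x,y,yaw=0,z=0):
    c,s=np.cos(yaw),np.sin(yaw);P=M[name]
    return np.c_[c*P[:,0]-s*P[:,1]+x,s*P[:,0]+c*P[:,1]+y,P[:,2]+z]
def supp(pts):  # support function in 16 directions
    a=np.arange(16)*np.pi/8; D=np.c_[np.cos(a),np.sin(a)]
    return (pts@D.T).max(0)
def maskpts(m):
    cs,_=cv2.findContours(m.astype(np.uint8),cv2.RETR_EXTERNAL,cv2.CHAIN_APPROX_NONE)
    c=max(cs,key=cv2.contourArea)[:,0].astype(float)
    return np.concatenate([c+d for d in([0,0],[1,0],[0,1],[1,1])])-0.5
E
cat > loc.py <<'E'
from h import *
import pickle
cams={n:arm.camera_params(n) for n in("scene","side")}
img={n:arm.grab_frame(n) for n in cams}
vis={n:img[n].copy() for n in cams}
D={}
for name in M:
    for n in cams:
        for r in arm.regions_of(name,n):
            if r["score"]<.3 or r["region"].sum()<20: continue
            p=maskpts(r["region"]); 
            col=img[n][r["region"]].mean(0)
            u=np.r_[p[:,0].mean(),p[:,1].max()-3]
            print(name,n,round(r["score"],2),np.round(r["box"]),col.round(),unproj(cams[n],u,0)[:2].round(3))
            D.setdefault((name,n),[]).append((r["score"],r["region"],r["box"]))
pickle.dump((cams,D,img),open("d.pkl","wb"))
E
python3 loc.py
```

```text
tall_vial scene 0.68 [415. 180. 426. 206.] [149. 159. 163.] [0.544 0.417]
tall_vial scene 0.41 [417. 168. 428. 177.] [126. 134.  50.] [0.408 0.542]
tall_vial side 0.58 [238. 307. 254. 332.] [127. 142. 148.] [0.571 0.391]
tall_vial side 0.56 [237. 333. 252. 365.] [ 93. 102.  31.] [0.489 0.468]
short_vial scene 0.91 [116. 269. 133. 297.] [154. 163. 165.] [ 0.538 -0.4  ]
short_vial side 0.46 [427. 190. 439. 206.] [114. 127. 137.] [ 0.541 -0.4  ]
squat_jar scene 0.82 [288. 284. 313. 319.] [127.  54. 104.] [ 0.78  -0.092]
squat_jar scene 0.59 [307. 252. 333. 280.] [174. 184. 187.] [0.698 0.002]
squat_jar side 0.92 [302. 199. 323. 221.] [97. 49. 90.] [ 0.773 -0.088]
squat_jar side 0.8 [304. 223. 322. 248.] [128. 143. 154.] [0.682 0.017]
funnel scene 0.72 [243. 260. 269. 297.] [172. 185. 191.] [ 0.675 -0.147]
funnel side 0.68 [342. 205. 361. 229.] [141. 157. 171.] [ 0.652 -0.13 ]
square_bottle scene 0.91 [351. 222. 372. 258.] [157. 167. 171.] [0.666 0.134]
square_bottle side 0.92 [280. 238. 301. 271.] [127. 142. 154.] [0.661 0.137]
weight scene 0.85 [381. 208. 398. 235.] [114. 120. 121.] [0.616 0.261]
weight scene 0.4 [115. 268. 133. 296.] [160. 170. 172.] [ 0.535 -0.399]
weight side 0.82 [260. 278. 280. 299.] [ 96. 104. 111.] [0.605 0.269]
beaker scene 0.97 [178. 261. 209. 302.] [120. 125. 117.] [ 0.622 -0.274]
beaker side 0.97 [382. 191. 400. 217.] [101. 110. 107.] [ 0.609 -0.26 ]
long_tray scene 0.71 [187. 219. 278. 262.] [ 99. 143. 175.] [ 0.536 -0.156]
long_tray side 0.68 [361. 219. 439. 270.] [ 70. 112. 147.] [ 0.434 -0.053]
long_tray side 0.37 [262. 275. 281. 303.] [ 96. 104. 110.] [0.603 0.273]
short_tray scene 0.73 [299. 202. 360. 230.] [ 96. 138. 168.] [0.527 0.12 ]
short_tray side 0.56 [305. 267. 369. 313.] [ 71. 112. 147.] [0.449 0.196]
```

```bash
cat > fit.py <<'E'
from h import *
import pickle,sys
cams,D,img=pickle.load(open("d.pkl","rb"))
sel={k:0 for k in D}
sel[("squat_jar","scene")]=1; sel[("squat_jar","side")]=1
vis={n:img[n].copy() for n in cams}
R={}
for name in M:
    obs=[]
    for n in cams:
        r=D[(name,n)][sel[(name,n)]]
        m=r[1].copy()
        if name!="beaker":
            b=np.zeros_like(m); x0,y0,x1,y1=[int(v) for v in r[2]]
            p=5
            b[y0-p:y1+p,x0-p:x1+p]=1
            im=img[n].astype(int)
            m2=b&(im.max(2)>62)
            if name=="tall_vial": m2&=(im.max(2)-im.min(2)<45)
            k,l,st,_=cv2.connectedComponentsWithStats(m2.astype(np.uint8))
            j=1+np.argmax(st[1:,4]); m=l==j
        obs.append((n,supp(maskpts(m)),m))
    yawed=name in("square_bottle","long_tray","short_tray")
    # occluded bottom of the tall vial in side view: use only upper directions
    def res(v,full=False):
        o=[]
        for n,s,_ in obs:
            e=supp(proj(cams[n],place(name,v[0],v[1],v[2] if yawed else 0)))-s
            if name=="tall_vial" and n=="side": e=e[[8,9,10,11,12,13,14,15,0]]
            o.append(e)
        return np.concatenate(o) if not full else o
    r=D[(name,"scene")][sel[(name,"scene")]]
    c=unproj(cams["scene"],((r[2][0]+r[2][2])/2,(r[2][1]+r[2][3])/2),.02)
    best=None
    for y0 in (np.arange(-.7,.8,.2) if name=="square_bottle" else (-.15,0,.15)):
        q=least_squares(res,[c[0],c[1],y0],loss="soft_l1",x_scale=[.01,.01,.1])
        if best is None or q.cost<best.cost: best=q
    v=best.x; R[name]=v
    # single-camera fits
    o=res(v,True)
    print(name,v.round(4),"rms px",[round(float(np.sqrt((e**2).mean())),2) for e in o])
    for n,_,m in obs:
        h=cv2.convexHull(proj(cams[n],place(name,*v[:2],v[2] if yawed else 0)).astype(np.float32))
        cv2.polylines(vis[n],[np.round(h).astype(np.int32)],True,(0,0,255),1)
pickle.dump(R,open("R.pkl","wb"))
cv2.imwrite("pics/fit_scene.png",cv2.resize(vis["scene"][150:330,90:450],(800,400),interpolation=cv2.INTER_CUBIC))
cv2.imwrite("pics/fit_side.png",cv2.resize(vis["side"][170:380,220:460],(686,600),interpolation=cv2.INTER_CUBIC))
E
python3 fit.py
```

```text
tall_vial [ 0.5475  0.4063 -0.15  ] rms px [1.01, 0.94]
short_vial [ 0.5367 -0.3936  0.    ] rms px [0.73, 1.27]
squat_jar [0.6863 0.0086 0.    ] rms px [0.67, 3.12]
funnel [ 0.6571 -0.1374  0.    ] rms px [0.79, 1.3]
square_bottle [ 0.6588  0.1353 -0.5334] rms px [0.72, 1.27]
weight [ 0.608   0.2639 -0.15  ] rms px [0.48, 0.64]
beaker [ 0.609  -0.2639  0.    ] rms px [1.36, 1.88]
long_tray [ 0.4853 -0.1346 -0.0987] rms px [2.97, 0.88]
short_tray [ 0.4878  0.1442 -0.1637] rms px [0.6, 0.89]
```

View pics/fit_scene.png

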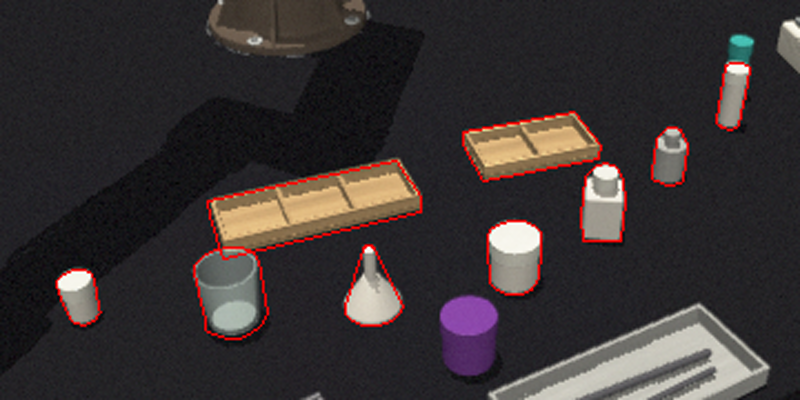

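View pics/fit_side.png

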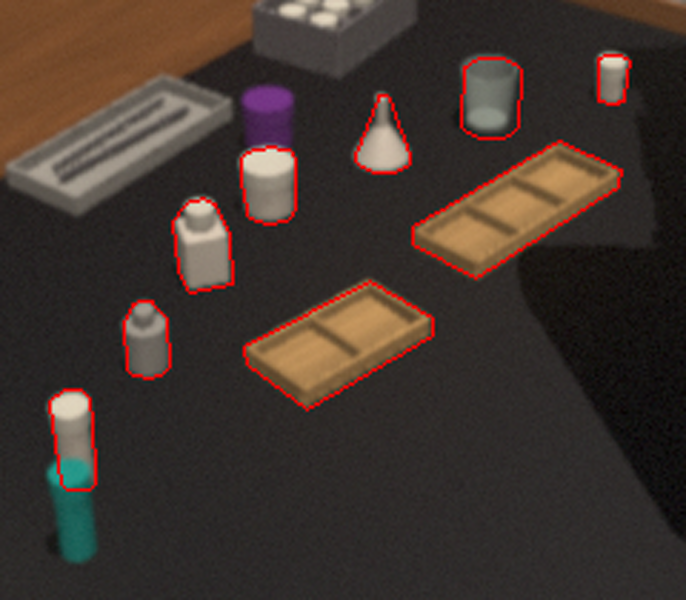

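The fitted outlines match both pictures. The scene view shows the tall vial at (420,192), the jar at (321,265), the funnel at (257,280), the bottle at (361,242) and the weight at (391,220). The turquoise and purple look-alikes were left out. Next is the funnel.

```bash
cat > nx.py <<'E'
# nx.py x y zgrasp yaw : units to go from the measured pose, plus state
import sys
from h import *
s=arm.get_state(); p=s["eef_pos"]; r=s["ee_rot"]
print("t",round(s["t"],2),"pos",p.round(4),"grasp z",round(p[2]-.159,4),"rpy",r.round(3),"F",s["force"].round(1),"w",round(s["width"],4))
a=[float(v) for v in sys.argv[1:]]
if a:
    d=np.r_[a[0]-p[0],a[1]-p[1],a[2]+.159-p[2]]/.2
    dy=(a[3]-r[2]+np.pi/2)%np.pi-np.pi/2
    print("units",d.round(3),"turn z",round(dy/np.pi,4))
E
python3 -m inch '[[[0.1,0.1,0,0,0,0.04],[0.25,0.25,0,0,0,0.09],[0.4,0.4,0,0,0,0.14],[0.55,0.55,0,0,0,0.19],[0.7,0.7,0,0,0,0.24],[0.85,0.85,0,0,0,0.29],[0.95,0.95,0,0,0,0.33],[1,1,0,0,0,0.347]]]' 50 10; python3 -m inch '[[[0.15,0.15,0,0,0,0],[0.35,0.35,-0.05,0,0,0],[0.55,0.55,-0.15,0,0,0],[0.75,0.75,-0.25,0,0,0],[0.9,0.9,-0.32,0,0,0],[1,1,-0.35,0,0,0],[1,1,-0.35,0,0,0]]]'; python3 nx.py .6571 -.1374 .06 -1.670
```

```text
t: 2.15
eef_pos: [0.4525, -0.4253, 0.4048]
ee_rot: [-3.141, -0.0, -1.666]
force: [-0.2, -1.0, -0.5]
width: 0.0497
t: 3.02
eef_pos: [0.6525, -0.2254, 0.3339]
ee_rot: [3.141, -0.0, -1.669]
force: [-1.0, -0.9, -0.4]
width: 0.05
t 3.02 pos [ 0.6525 -0.2254  0.3339] grasp z 0.1749 rpy [ 3.141 -0.    -1.669] F [-1.  -0.9 -0.4] w 0.05
units [ 0.023  0.44  -0.574] turn z -0.0005
```

```bash
python3 -m inch '[[[0.01,0.1,0,0,0,0],[0.02,0.25,0,0,0,0],[0.023,0.38,0,0,0,0],[0.023,0.44,0,0,0,0],[0.023,0.44,-0.05,0,0,0],[0.023,0.44,-0.15,0,0,0],[0.023,0.44,-0.2,0,0,0],[0.023,0.44,-0.2,0,0,0]]]'; python3 nx.py .6571 -.1374 .06 -1.670; python3 - <<'E'
from h import *
im={n:arm.grab_frame(n) for n in("scene","side")}
v=np.hstack([cv2.resize(im["scene"][150:330,160:360],(400,360)),cv2.resize(im["side"][120:300,260:460],(400,360))])
cv2.imwrite("pics/b.png",v)
E
```

```text
t: 4.03
eef_pos: [0.6557, -0.1391, 0.2935]
ee_rot: [3.139, -0.0, -1.671]
force: [0.8, 0.7, 0.4]
width: 0.0501
t 4.03 pos [ 0.6557 -0.1391  0.2935] grasp z 0.1345 rpy [ 3.139 -0.    -1.671] F [0.8 0.7 0.4] w 0.0501
units [ 0.007  0.008 -0.372] turn z 0.0002
```

View pics/b.png

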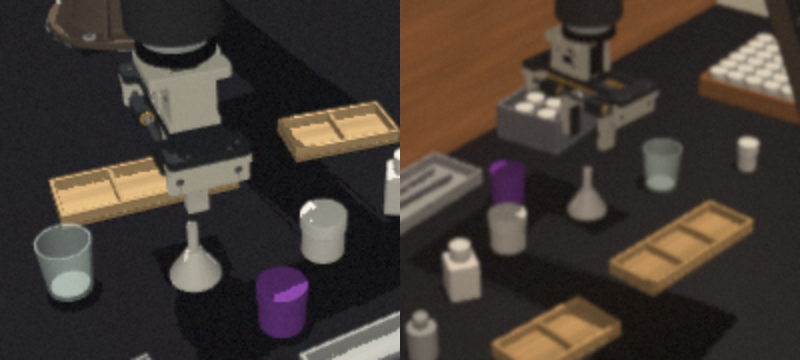

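The gripper is over the stem: finger at (197,200) and stem at (193,230) in the left half. Going down to grip.

```bash
python3 -m inch '[[[0.003,0.003,-0.07,0,0,0],[0.005,0.006,-0.17,0,0,0],[0.005,0.006,-0.27,0,0,0],[0.005,0.006,-0.34,0,0,0],[0.005,0.006,-0.37,0,0,0],[0.005,0.006,-0.37,0,0,0]]]'; python3 -m inch '[[[0,0,0,0,0,0],[0,0,0,0,0,0],[0,0,0,0,0,0],[0,0,0,0,0,0],[0,0,0,0,0,0],[0,0,0,0,0,0]]]' 0 12
```

```text
t: 4.88
eef_pos: [0.6571, -0.1372, 0.2204]
ee_rot: [3.141, -0.0, -1.67]
force: [1.3, -0.3, -0.0]
width: 0.0501
t: 5.62
eef_pos: [0.657, -0.1372, 0.2206]
ee_rot: [3.141, -0.0, -1.67]
force: [0.4, 0.2, 0.7]
width: 0.0114
```

Gripped: the opening is 11.4 mm on a 12 mm stem. Lifting and carrying it to the middle compartment.

```bash
python3 -m inch '[[[0,0,0.05,0,0,0],[0,0,0.15,0,0,0],[0,0,0.25,0,0,0],[0,0,0.3,0,0,0],[0,0,0.3,0,0,0]]]'; python3 -m inch '[[[-0.06,0,0,0,0,0],[-0.2,0,0,0,0,0],[-0.36,0,0,0,0,0],[-0.52,0,0,0,0,0],[-0.68,0,0,0,0,0],[-0.8,0.01,0,0,0,0],[-0.859,0.013,0,0,0,0],[-0.859,0.013,0,0,0,0]]]';  python3 -m inch '[[[0,0,0,0,0,0],[0,0,0,0,0,0]]]'; python3 nx.py .4853 -.1346 .065 -1.670;  python3 - <<'E'
from h import *
im={n:arm.grab_frame(n) for n in("scene","side")}
v=np.hstack([cv2.resize(im["scene"][150:330,160:360],(400,360)),cv2.resize(im["side"][120:300,300:500],(400,360))])
cv2.imwrite("pics/c.png",v)
E
```

```text
t: 6.25
eef_pos: [0.6572, -0.1372, 0.2816]
ee_rot: [-3.14, 0.0, -1.67]
force: [0.1, 0.8, -0.8]
width: 0.0117
t: 7.25
eef_pos: [0.4847, -0.1346, 0.2807]
ee_rot: [3.142, 0.0, -1.669]
force: [0.2, 0.8, 0.5]
width: 0.0114
t: 7.5
eef_pos: [0.4859, -0.1346, 0.2804]
ee_rot: [3.141, -0.0, -1.67]
force: [-0.1, 0.6, -0.7]
width: 0.0119
t 7.5 pos [ 0.4859 -0.1346  0.2804] grasp z 0.1214 rpy [ 3.141 -0.    -1.67 ] F [-0.1  0.6 -0.7] w 0.0119
units [-0.003 -0.    -0.282] turn z -0.0001
```

View pics/c.png

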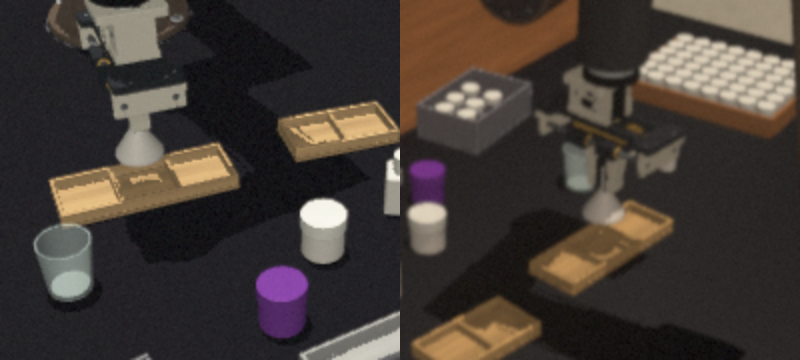

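```bash
python3 -m inch '[[[0,0,-0.04,0,0,0],[0,0,-0.1,0,0,0],[0,0,-0.15,0,0,0],[0,0,-0.17,0,0,0],[0,0,-0.17,0,0,0]]]';  python3 - <<'E'
from h import *
im={n:arm.grab_frame(n) for n in("scene","side")}
v=np.hstack([cv2.resize(im["scene"][200:280,180:290],(400,291),interpolation=cv2.INTER_CUBIC),cv2.resize(im["side"][210:280,350:446],(400,291),interpolation=cv2.INTER_CUBIC)])
cv2.imwrite("pics/d.png",v)
E
```

```text
t: 8.22
eef_pos: [0.4852, -0.1346, 0.2462]
ee_rot: [3.141, -0.0, -1.67]
force: [0.1, -0.5, 0.2]
width: 0.0115
```

View pics/d.png

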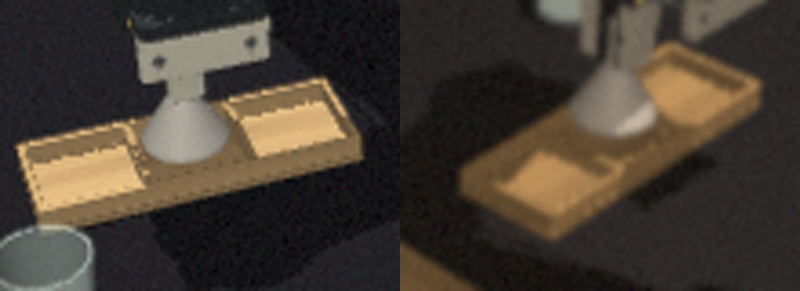

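The funnel is centred over the middle compartment in both views. Lowering it.

```bash
python3 -m inch '[[[0,0,-0.03,0,0,0],[0,0,-0.06,0,0,0],[0,0,-0.085,0,0,0],[0,0,-0.1,0,0,0],[0,0,-0.105,0,0,0],[0,0,-0.105,0,0,0]]]';  python3 - <<'E'
from h import *
im={n:arm.grab_frame(n) for n in("scene","side")}
v=np.hstack([cv2.resize(im["scene"][200:280,180:290],(400,291),interpolation=cv2.INTER_CUBIC),cv2.resize(im["side"][210:280,350:446],(400,291),interpolation=cv2.INTER_CUBIC)])
cv2.imwrite("pics/e.png",v)
E
```

```text
t: 9.07
eef_pos: [0.4854, -0.1346, 0.2257]
ee_rot: [-3.141, -0.0, -1.67]
force: [-0.2, 0.1, -0.6]
width: 0.0116
```

View pics/e.png

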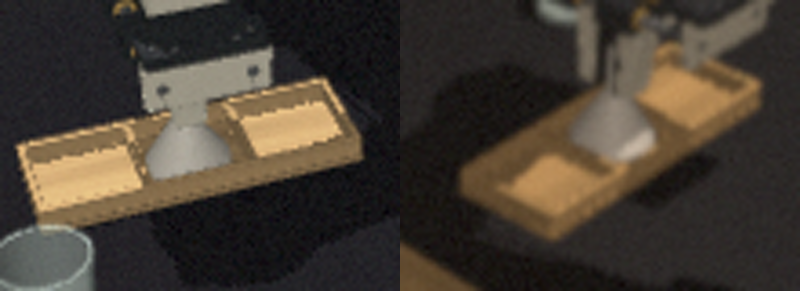

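Seated inside the walls. Releasing, then on to the jar.

```bash
python3 -m inch '[[[0,0,0,0,0,0],[0,0,0,0,0,0],[0,0,0,0,0,0],[0,0,0,0,0,0]]]' 35 12;  python3 -m inch '[[[0,0,0.05,0,0,0],[0,0,0.15,0,0,0],[0,0,0.3,0,0,0],[0,0,0.45,0,0,0],[0,0,0.55,0,0,0],[0,0,0.55,0,0,0]]]' 74 ; python3 nx.py .6863 .0086 .045 -1.670
```

```text
t: 9.68
eef_pos: [0.4853, -0.1346, 0.2257]
ee_rot: [3.142, 0.0, -1.67]
force: [1.3, 0.5, 0.0]
width: 0.0348
t: 10.42
eef_pos: [0.4857, -0.1346, 0.338]
ee_rot: [-3.138, 0.001, -1.669]
force: [0.9, -0.7, 0.7]
width: 0.0739
t 10.43 pos [ 0.4857 -0.1346  0.338 ] grasp z 0.179 rpy [-3.138e+00  1.000e-03 -1.669e+00] F [ 0.9 -0.7  0.7] w 0.0739
units [ 1.003  0.716 -0.67 ] turn z -0.0002
```

```bash
python3 -m inch '[[[0.1,0.07,0,0,0,0],[0.3,0.215,0,0,0,0],[0.5,0.36,0,0,0,0],[0.7,0.5,0,0,0,0],[0.88,0.63,0,0,0,0],[0.98,0.7,0,0,0,0],[1,0.715,0,0,0,0],[1,0.715,0,0,0,0]]]';  python3 -m inch '[[[0,0,-0.05,0,0,0],[0,0,-0.15,0,0,0],[0,0,-0.25,0,0,0],[0,0,-0.3,0,0,0],[0,0,-0.3,0,0,0]]]' ; python3 nx.py .6863 .0086 .045 -1.670;  python3 - <<'E'
from h import *
im={n:arm.grab_frame(n) for n in("scene","side")}
v=np.hstack([cv2.resize(im["scene"][170:330,200:400],(400,320)),cv2.resize(im["side"][130:290,250:450],(400,320))])
cv2.imwrite("pics/f.png",v)
E
```

```text
t: 11.42
eef_pos: [0.6852, 0.0088, 0.3345]
ee_rot: [3.14, -0.001, -1.669]
force: [-0.4, -0.4, -0.6]
width: 0.0738
t: 12.05
eef_pos: [0.6848, 0.008, 0.275]
ee_rot: [3.14, -0.001, -1.67]
force: [-0.9, 0.1, 0.7]
width: 0.0739
t 12.05 pos [0.6848 0.008  0.275 ] grasp z 0.116 rpy [ 3.14e+00 -1.00e-03 -1.67e+00] F [-0.9  0.1  0.7] w 0.0739
units [ 0.008  0.003 -0.355] turn z 0.0
```

View pics/f.png

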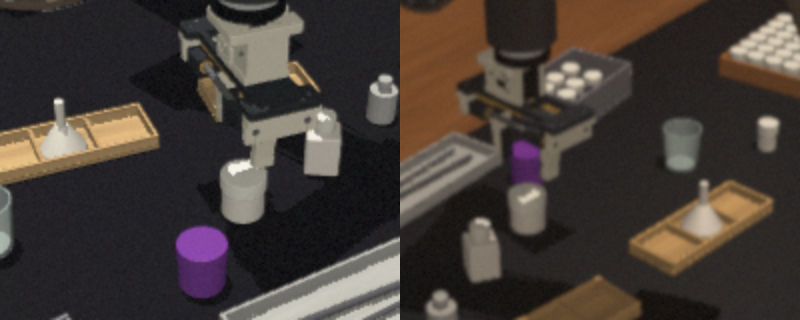

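The funnel stands upright in the middle compartment, stem at (60,112) in the left half. The gripper straddles the jar. Going down.

```bash
python3 -m inch '[[[0.004,0,-0.05,0,0,0],[0.007,0.003,-0.15,0,0,0],[0.007,0.003,-0.25,0,0,0],[0.007,0.003,-0.32,0,0,0],[0.007,0.003,-0.355,0,0,0],[0.007,0.003,-0.355,0,0,0]]]';  python3 - <<'E'
from h import *
im={n:arm.grab_frame(n) for n in("scene","side")}
v=np.hstack([cv2.resize(im["scene"][220:300,270:370],(400,320)),cv2.resize(im["side"][180:260,260:360],(400,320))])
cv2.imwrite("pics/g.png",v)
E
```

```text
t: 12.9
eef_pos: [0.6867, 0.009, 0.2043]
ee_rot: [3.141, -0.0, -1.67]
force: [0.5, -0.3, 0.7]
width: 0.0745
```

View pics/g.png

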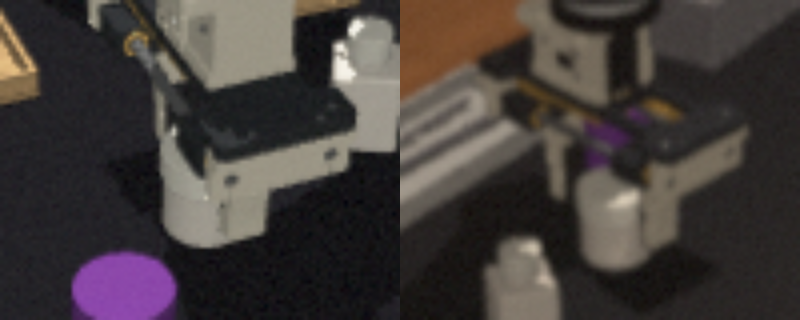

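```bash
python3 -m inch '[[[0,0,0,0,0,0],[0,0,0,0,0,0],[0,0,0,0,0,0],[0,0,0,0,0,0],[0,0,0,0,0,0]]]' 0 18;  python3 -m inch '[[[0,0,0.05,0,0,0],[0,0,0.15,0,0,0],[0,0,0.25,0,0,0],[0,0,0.35,0,0,0],[0,0,0.35,0,0,0]]]'; python3 nx.py .4924 -.063 .05 -1.670
```

```text
t: 13.62
eef_pos: [0.6867, 0.0091, 0.205]
ee_rot: [-3.141, 0.0, -1.67]
force: [-0.8, 0.5, 4.7]
width: 0.0538
t: 14.25
eef_pos: [0.6873, 0.0091, 0.2768]
ee_rot: [-3.138, 0.001, -1.669]
force: [0.0, -0.2, -1.1]
width: 0.0534
t 14.25 pos [0.6873 0.0091 0.2768] grasp z 0.1178 rpy [-3.138e+00  1.000e-03 -1.669e+00] F [ 0.  -0.2 -1.1] w 0.0534
units [-0.974 -0.361 -0.339] turn z -0.0002
```

```bash
python3 -m inch '[[[-0.07,-0.02,0,0,0,0],[-0.2,-0.07,0,0,0,0],[-0.36,-0.13,0,0,0,0],[-0.53,-0.19,0,0,0,0],[-0.7,-0.26,0,0,0,0],[-0.85,-0.31,0,0,0,0],[-0.94,-0.35,0,0,0,0],[-0.972,-0.361,0,0,0,0]]]';  python3 -m inch '[[[0,0,0,0,0,0],[0,0,-0.05,0,0,0],[0,0,-0.12,0,0,0],[0,0,-0.19,0,0,0],[0,0,-0.21,0,0,0],[0,0,-0.21,0,0,0]]]'; python3 nx.py .4924 -.063 .05 -1.670;   python3 - <<'E'
from h import *
im={n:arm.grab_frame(n) for n in("scene","side")}
v=np.hstack([cv2.resize(im["scene"][200:280,180:290],(400,291),interpolation=cv2.INTER_CUBIC),cv2.resize(im["side"][210:280,350:446],(400,291),interpolation=cv2.INTER_CUBIC)])
cv2.imwrite("pics/i.png",v)
E
```

```text
t: 15.25
eef_pos: [0.4913, -0.0636, 0.2746]
ee_rot: [3.141, 0.0, -1.67]
force: [2.1, -0.3, -1.0]
width: 0.0538
t: 16.0
eef_pos: [0.4923, -0.0632, 0.2321]
ee_rot: [3.14, -0.0, -1.67]
force: [0.0, -0.1, -0.6]
width: 0.0536
t 16.0 pos [ 0.4923 -0.0632  0.2321] grasp z 0.0731 rpy [ 3.14 -0.   -1.67] F [ 0.  -0.1 -0.6] w 0.0536
units [ 0.001  0.001 -0.115] turn z -0.0001
```

View pics/i.png

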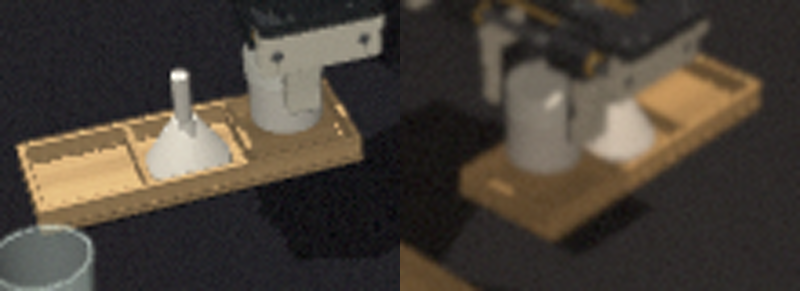

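The jar is centred over the +y end compartment. Lowering and releasing.

```bash
python3 -m inch '[[[0,0,-0.03,0,0,0],[0,0,-0.06,0,0,0],[0,0,-0.09,0,0,0],[0,0,-0.105,0,0,0],[0,0,-0.11,0,0,0],[0,0,-0.11,0,0,0]]]'; python3 -m inch '[[[0,0,0,0,0,0],[0,0,0,0,0,0],[0,0,0,0,0,0],[0,0,0,0,0,0]]]' 70;  python3 -m inch '[[[0,0,0.05,0,0,0],[0,0,0.15,0,0,0],[0,0,0.3,0,0,0],[0,0,0.45,0,0,0],[0,0,0.6,0,0,0],[0,0,0.6,0,0,0]]]' 65 ; python3 nx.py .6588 .1353 .042 -2.104
```

```text
t: 16.85
eef_pos: [0.4923, -0.0632, 0.2106]
ee_rot: [3.142, -0.0, -1.67]
force: [0.4, 0.1, -1.1]
width: 0.0533
t: 17.35
eef_pos: [0.4923, -0.0632, 0.2107]
ee_rot: [-3.141, 0.0, -1.67]
force: [1.0, -0.6, -0.2]
width: 0.0701
t: 18.1
eef_pos: [0.4929, -0.0631, 0.3338]
ee_rot: [-3.136, 0.001, -1.669]
force: [-0.3, 0.1, -0.4]
width: 0.0651
t 18.1 pos [ 0.4929 -0.0631  0.3338] grasp z 0.1748 rpy [-3.136e+00  1.000e-03 -1.669e+00] F [-0.3  0.1 -0.4] w 0.0651
units [ 0.829  0.992 -0.664] turn z -0.1384
```

```bash
python3 -m inch '[[[0.08,0.1,0,0,0,-0.02],[0.25,0.3,0,0,0,-0.05],[0.42,0.5,0,0,0,-0.08],[0.58,0.7,0,0,0,-0.11],[0.72,0.86,0,0,0,-0.13],[0.8,0.96,0,0,0,-0.1385],[0.827,0.992,0,0,0,-0.1385],[0.827,0.992,0,0,0,-0.1385]]]';  python3 -m inch '[[[0,0,-0.05,0,0,0],[0,0,-0.13,0,0,0],[0,0,-0.18,0,0,0],[0,0,-0.18,0,0,0]]]' ; python3 nx.py .6588 .1353 .042 -2.104;  python3 - <<'E'
from h import *
im={n:arm.grab_frame(n) for n in("scene","side")}
v=np.hstack([cv2.resize(im["scene"][150:310,200:400],(400,320)),cv2.resize(im["side"][150:310,230:430],(400,320))])
cv2.imwrite("pics/j.png",v)
E
```

```text
t: 19.1
eef_pos: [0.6574, 0.1352, 0.3301]
ee_rot: [3.141, -0.001, -2.104]
force: [-0.3, -0.8, 0.1]
width: 0.0651
t: 19.6
eef_pos: [0.6572, 0.1348, 0.2932]
ee_rot: [3.14, -0.002, -2.105]
force: [1.4, 0.0, 0.3]
width: 0.0651
t 19.6 pos [0.6572 0.1348 0.2932] grasp z 0.1342 rpy [ 3.140e+00 -2.000e-03 -2.105e+00] F [1.4 0.  0.3] w 0.0651
units [ 0.008  0.002 -0.461] turn z 0.0003
```

View pics/j.png

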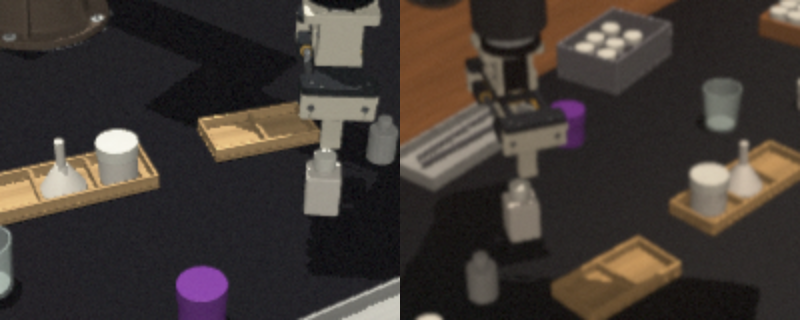

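The jar stands in the tray next to the funnel. The gripper is above the bottle and lined up with its front face, which is at (323,195) in the left half.

```bash
python3 -m inch '[[[0.004,0.001,-0.05,0,0,0],[0.006,0.002,-0.15,0,0,0],[0.006,0.002,-0.25,0,0,0],[0.006,0.002,-0.35,0,0,0],[0.006,0.002,-0.42,0,0,0],[0.006,0.002,-0.46,0,0,0],[0.006,0.002,-0.46,0,0,0]]]'; python3 -m inch '[[[0,0,0,0,0,0],[0,0,0,0,0,0],[0,0,0,0,0,0],[0,0,0,0,0,0],[0,0,0,0,0,0]]]' 0 20; python3 -m inch '[[[0,0,0.05,0,0,0],[0,0,0.15,0,0,0],[0,0,0.25,0,0,0],[0,0,0.35,0,0,0],[0,0,0.35,0,0,0]]]'; python3 nx.py .4819 .1087 .047 -1.7345;  python3 - <<'E'
from h import *
im={n:arm.grab_frame(n) for n in("scene","side")}
v=np.hstack([cv2.resize(im["scene"][150:310,200:400],(400,320)),cv2.resize(im["side"][150:310,230:430],(400,320))])
cv2.imwrite("pics/k.png",v)
E
```

```text
t: 20.58
eef_pos: [0.6589, 0.1356, 0.2023]
ee_rot: [3.141, -0.001, -2.105]
force: [-0.0, -0.8, -0.0]
width: 0.0648
t: 21.2
eef_pos: [0.659, 0.1357, 0.2032]
ee_rot: [-3.141, 0.001, -2.105]
force: [-0.6, 1.1, 5.1]
width: 0.042
t: 21.82
eef_pos: [0.6593, 0.1358, 0.2745]
ee_rot: [-3.14, 0.003, -2.105]
force: [0.1, 0.4, -1.3]
width: 0.0424
t 21.82 pos [0.6593 0.1358 0.2745] grasp z 0.1155 rpy [-3.140e+00  3.000e-03 -2.105e+00] F [ 0.1  0.4 -1.3] w 0.0424
units [-0.887 -0.135 -0.343] turn z 0.1178
```

View pics/k.png

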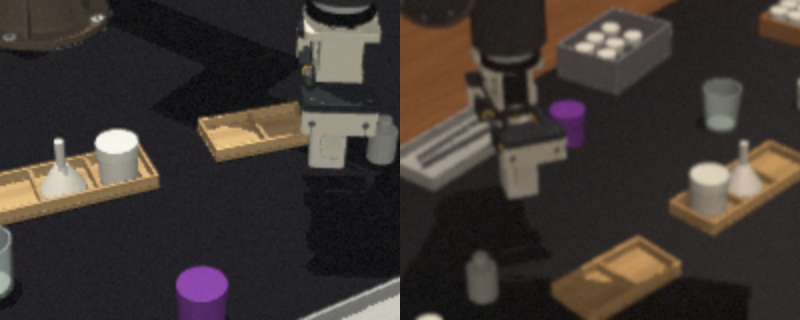

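Gripped on the flats, with an opening of 42 mm. Carrying it to the short tray's -y compartment.

```bash
python3 -m inch '[[[-0.06,-0.01,0,0,0,0.01],[-0.2,-0.03,0,0,0,0.03],[-0.36,-0.055,0,0,0,0.05],[-0.53,-0.08,0,0,0,0.07],[-0.7,-0.105,0,0,0,0.09],[-0.82,-0.125,0,0,0,0.11],[-0.88,-0.135,0,0,0,0.118],[-0.885,-0.135,0,0,0,0.118]]]';  python3 -m inch '[[[0,0,0,0,0,0],[0,0,-0.05,0,0,0],[0,0,-0.12,0,0,0],[0,0,-0.19,0,0,0],[0,0,-0.21,0,0,0],[0,0,-0.21,0,0,0]]]'; python3 nx.py .4819 .1087 .048 -1.7345;   python3 - <<'E'
from h import *
im={n:arm.grab_frame(n) for n in("scene","side")}
v=np.hstack([cv2.resize(im["scene"][170:250,280:390],(400,291),interpolation=cv2.INTER_CUBIC),cv2.resize(im["side"][245:325,290:400],(400,291),interpolation=cv2.INTER_CUBIC)])
cv2.imwrite("pics/l.png",v)
E
```

```text
t: 22.92
eef_pos: [0.4814, 0.1085, 0.2727]
ee_rot: [-3.142, 0.0, -1.734]
force: [1.1, 0.3, -1.0]
width: 0.0424
t: 23.68
eef_pos: [0.4819, 0.1086, 0.2301]
ee_rot: [3.141, -0.001, -1.734]
force: [0.3, -0.0, -0.8]
width: 0.0426
t 23.68 pos [0.4819 0.1086 0.2301] grasp z 0.0711 rpy [ 3.141e+00 -1.000e-03 -1.734e+00] F [ 0.3 -0.  -0.8] w 0.0426
units [ 0.     0.001 -0.116] turn z -0.0002
```

View pics/l.png

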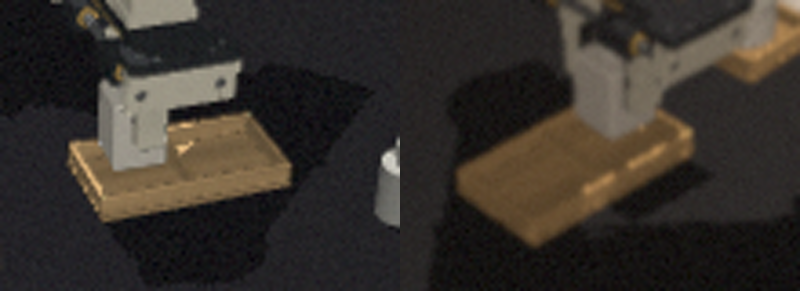

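```bash
python3 -m inch '[[[0,0,-0.03,0,0,0],[0,0,-0.06,0,0,0],[0,0,-0.09,0,0,0],[0,0,-0.105,0,0,0],[0,0,-0.11,0,0,0],[0,0,-0.11,0,0,0]]]'; python3 -m inch '[[[0,0,0,0,0,0],[0,0,0,0,0,0],[0,0,0,0,0,0],[0,0,0,0,0,0]]]' 62;  python3 -m inch '[[[0,0,0.05,0,0,0],[0,0,0.15,0,0,0],[0,0,0.3,0,0,0],[0,0,0.45,0,0,0],[0,0,0.6,0,0,0],[0,0,0.6,0,0,0]]]' 65 ; python3 nx.py .608 .2639 .04 -1.7345
```

```text
t: 24.52
eef_pos: [0.4819, 0.1086, 0.2087]
ee_rot: [3.142, -0.0, -1.734]
force: [0.4, 0.6, -0.5]
width: 0.0423
t: 25.02
eef_pos: [0.4819, 0.1086, 0.2087]
ee_rot: [-3.141, 0.0, -1.734]
force: [-0.9, 0.7, -0.0]
width: 0.0618
t: 25.78
eef_pos: [0.4825, 0.1089, 0.3318]
ee_rot: [-3.137, 0.003, -1.734]
force: [-0.6, -0.1, -0.8]
width: 0.0647
t 25.77 pos [0.4825 0.1089 0.3318] grasp z 0.1728 rpy [-3.137e+00  3.000e-03 -1.734e+00] F [-0.6 -0.1 -0.8] w 0.0647
units [ 0.628  0.775 -0.664] turn z -0.0003
```

```bash
python3 -m inch '[[[0.08,0.1,0,0,0,0],[0.2,0.25,0,0,0,0],[0.34,0.42,0,0,0,0],[0.48,0.59,0,0,0,0],[0.58,0.72,0,0,0,0],[0.627,0.775,0,0,0,0],[0.627,0.775,0,0,0,0]]]';  python3 -m inch '[[[0,0,-0.05,0,0,0],[0,0,-0.15,0,0,0],[0,0,-0.25,0,0,0],[0,0,-0.25,0,0,0]]]' ; python3 nx.py .608 .2639 .04 -1.7345;  python3 - <<'E'
from h import *
im={n:arm.grab_frame(n) for n in("scene","side")}
v=np.hstack([cv2.resize(im["scene"][130:290,260:460],(400,320)),cv2.resize(im["side"][170:330,220:420],(400,320))])
cv2.imwrite("pics/m.png",v)
E
```

```text
t: 26.65
eef_pos: [0.6073, 0.2638, 0.3278]
ee_rot: [3.141, -0.001, -1.734]
force: [-0.3, -0.0, 0.1]
width: 0.0651
t: 27.15
eef_pos: [0.6062, 0.2624, 0.2769]
ee_rot: [3.139, -0.002, -1.735]
force: [0.2, -1.6, 0.3]
width: 0.0648
t 27.15 pos [0.6062 0.2624 0.2769] grasp z 0.1179 rpy [ 3.139e+00 -2.000e-03 -1.735e+00] F [ 0.2 -1.6  0.3] w 0.0648
units [ 0.009  0.008 -0.39 ] turn z 0.0001
```

View pics/m.png

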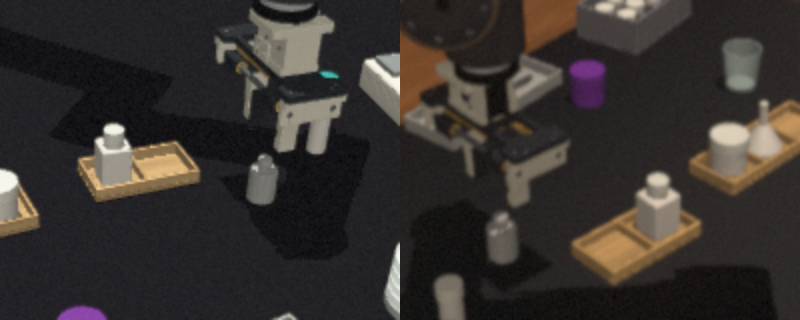

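The bottle stands in the tray at (113,158) in the left half. Lowering onto the weight.

```bash
python3 -m inch '[[[0.002,0,-0.05,0,0,0],[0.004,0.002,-0.15,0,0,0],[0.004,0.002,-0.25,0,0,0],[0.004,0.002,-0.34,0,0,0],[0.004,0.002,-0.385,0,0,0],[0.004,0.002,-0.385,0,0,0]]]'; python3 nx.py .608 .2639 .04 -1.7345;  python3 - <<'E'
from h import *
im={n:arm.grab_frame(n) for n in("scene","side")}
v=np.hstack([cv2.resize(im["scene"][160:260,330:450],(400,333)),cv2.resize(im["side"][220:320,220:340],(400,333))])
cv2.imwrite("pics/n.png",v)
E
```

```text
t: 28.0
eef_pos: [0.608, 0.2639, 0.201]
ee_rot: [3.141, -0.001, -1.734]
force: [0.2, 0.3, 0.1]
width: 0.065
t 28.0 pos [0.608  0.2639 0.201 ] grasp z 0.042 rpy [ 3.141e+00 -1.000e-03 -1.734e+00] F [0.2 0.3 0.1] w 0.065
units [-0.   -0.   -0.01] turn z -0.0002
```

View pics/n.png

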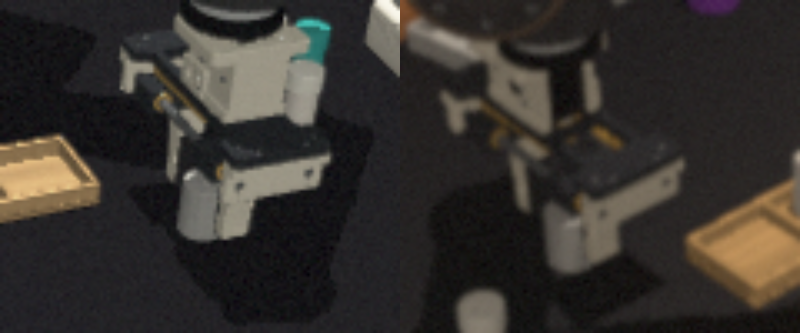

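```bash
python3 -m inch '[[[0,0,-0.01,0,0,0],[0,0,-0.015,0,0,0],[0,0,-0.015,0,0,0],[0,0,-0.015,0,0,0],[0,0,-0.015,0,0,0],[0,0,-0.015,0,0,0]]]' 0 45; python3 -m inch '[[[0,0,0.04,0,0,0],[0,0,0.12,0,0,0],[0,0,0.22,0,0,0],[0,0,0.3,0,0,0],[0,0,0.35,0,0,0],[0,0,0.35,0,0,0]]]'; python3 nx.py .4937 .1797 .045 -1.7345
```

```text
t: 28.85
eef_pos: [0.6076, 0.264, 0.1988]
ee_rot: [3.141, -0.0, -1.734]
force: [-4.7, -0.1, 4.8]
width: 0.0368
t: 29.6
eef_pos: [0.6082, 0.2641, 0.2697]
ee_rot: [-3.14, 0.001, -1.734]
force: [-0.1, -0.7, -5.1]
width: 0.0369
t 29.6 pos [0.6082 0.2641 0.2697] grasp z 0.1107 rpy [-3.140e+00  1.000e-03 -1.734e+00] F [-0.1 -0.7 -5.1] w 0.0369
units [-0.573 -0.422 -0.328] turn z -0.0001
```

```bash
python3 -m inch '[[[-0.05,-0.03,0,0,0,0],[-0.15,-0.11,0,0,0,0],[-0.28,-0.2,0,0,0,0],[-0.4,-0.3,0,0,0,0],[-0.51,-0.38,0,0,0,0],[-0.56,-0.41,0,0,0,0],[-0.573,-0.422,0,0,0,0],[-0.573,-0.422,0,0,0,0]]]';  python3 -m inch '[[[0,0,-0.05,0,0,0],[0,0,-0.12,0,0,0],[0,0,-0.18,0,0,0],[0,0,-0.2,0,0,0],[0,0,-0.2,0,0,0]]]'; python3 nx.py .4937 .1797 .045 -1.7345;   python3 - <<'E'
from h import *
im={n:arm.grab_frame(n) for n in("scene","side")}
v=np.hstack([cv2.resize(im["scene"][170:250,280:390],(400,291),interpolation=cv2.INTER_CUBIC),cv2.resize(im["side"][245:325,290:400],(400,291),interpolation=cv2.INTER_CUBIC)])
cv2.imwrite("pics/o.png",v)
E
```

```text
t: 30.6
eef_pos: [0.4938, 0.1799, 0.2687]
ee_rot: [-3.141, 0.0, -1.734]
force: [0.3, -0.1, -4.7]
width: 0.0375
t: 31.22
eef_pos: [0.4935, 0.1796, 0.2281]
ee_rot: [3.141, -0.001, -1.734]
force: [-0.2, 0.6, -3.4]
width: 0.0373
t 31.23 pos [0.4935 0.1796 0.2281] grasp z 0.0691 rpy [ 3.141e+00 -1.000e-03 -1.734e+00] F [-0.2  0.6 -3.4] w 0.0373
units [ 0.001  0.001 -0.121] turn z -0.0001
```

View pics/o.png

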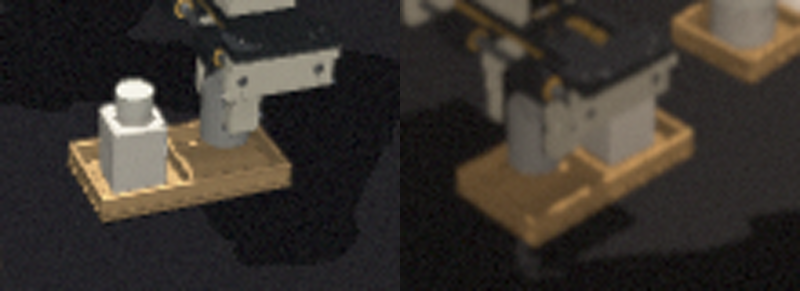

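The weight is over the free compartment. Lowering it.

```bash
python3 -m inch '[[[0,0,-0.03,0,0,0],[0,0,-0.06,0,0,0],[0,0,-0.09,0,0,0],[0,0,-0.11,0,0,0],[0,0,-0.12,0,0,0],[0,0,-0.12,0,0,0],[0,0,-0.12,0,0,0]]]'
```

```text
t: 32.2
eef_pos: [0.4936, 0.1797, 0.2048]
ee_rot: [-3.141, 0.0, -1.734]
force: [0.4, 0.1, -4.0]
width: 0.0372
```

```bash
python3 -m inch '[[[0,0,-0.005,0,0,0],[0,0,-0.005,0,0,0]]]'; python3 -m inch '[[[0,0,0,0,0,0],[0,0,0,0,0,0],[0,0,0,0,0,0],[0,0,0,0,0,0]]]' 56;  python3 -m inch '[[[0,0,0.05,0,0,0],[0,0,0.15,0,0,0],[0,0,0.3,0,0,0],[0,0,0.45,0,0,0],[0,0,0.65,0,0,0],[0,0,0.8,0,0,0],[0,0,0.8,0,0,0]]]' 52 12; python3 nx.py .5475 .4063 .068 -2.356
python3 - <<'E'
from h import *
import pickle
cams,D,img=pickle.load(open("d.pkl","rb"))
print(unproj(cams["scene"],(422.5,168),.08),unproj(cams["side"],(244.5,338),.08))
E
```

```text
t: 32.45
eef_pos: [0.4935, 0.1797, 0.2038]
ee_rot: [-3.141, 0.0, -1.734]
force: [0.1, -0.0, -5.2]
width: 0.0372
t: 32.95
eef_pos: [0.4935, 0.1797, 0.2038]
ee_rot: [-3.141, 0.0, -1.734]
force: [0.4, -0.3, 0.3]
width: 0.0558
t: 33.83
eef_pos: [0.4939, 0.1798, 0.3671]
ee_rot: [-3.137, 0.004, -1.734]
force: [0.1, -0.2, -0.9]
width: 0.0524
t 33.83 pos [0.4939 0.1798 0.3671] grasp z 0.2081 rpy [-3.137  0.004 -1.734] F [ 0.1 -0.2 -0.9] w 0.0524
units [ 0.268  1.132 -0.7  ] turn z -0.1981
[0.48886404 0.45821679 0.08      ] [0.48067825 0.46806279 0.08      ]
```

Released cleanly. Keeping this yaw clears the turquoise vial by about 19 mm. On to the tall vial.

```bash
python3 -m inch '[[[0.03,0.1,0,0,0,0],[0.07,0.28,0,0,0,0],[0.11,0.46,0,0,0,0],[0.15,0.64,0,0,0,0],[0.19,0.82,0,0,0,0],[0.23,0.95,0,0,0,0],[0.24,1,0,0,0,0]]]' 46;  python3 -m inch '[[[0.02,0.08,0,0,0,0],[0.028,0.13,0,0,0,0],[0.028,0.133,0,0,0,0],[0.028,0.133,-0.08,0,0,0],[0.028,0.133,-0.2,0,0,0],[0.028,0.133,-0.25,0,0,0],[0.028,0.133,-0.25,0,0,0]]]'; python3 nx.py .5475 .4063 .068 -1.734;  python3 - <<'E'
from h import *
im={n:arm.grab_frame(n) for n in("scene","side")}
v=np.hstack([cv2.resize(im["scene"][100:240,340:500],(400,350)),cv2.resize(im["side"][240:380,170:330],(400,350))])
cv2.imwrite("pics/p.png",v)
E
```

```text
t: 34.7
eef_pos: [0.5415, 0.3817, 0.3618]
ee_rot: [3.14, -0.002, -1.733]
force: [-0.6, 0.0, 0.9]
width: 0.0458
t: 35.58
eef_pos: [0.547, 0.4057, 0.3127]
ee_rot: [3.141, -0.002, -1.734]
force: [-1.0, -0.4, 1.1]
width: 0.0465
t 35.58 pos [0.547  0.4057 0.3127] grasp z 0.1537 rpy [ 3.141e+00 -2.000e-03 -1.734e+00] F [-1.  -0.4  1.1] w 0.0465
units [ 0.003  0.003 -0.428] turn z 0.0001
```

View pics/p.png

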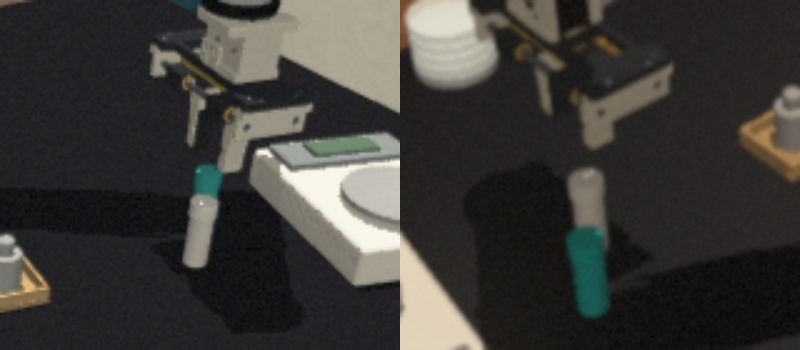

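```bash
python3 -m inch '[[[0.002,0.002,-0.05,0,0,0],[0.002,0.002,-0.14,0,0,0],[0.002,0.002,-0.18,0,0,0],[0.002,0.002,-0.18,0,0,0]]]';python3 nx.py .5475 .4063 .068 -1.734;  python3 - <<'E'
from h import *
im={n:arm.grab_frame(n) for n in("scene","side")}
for n in im:
    c=arm.camera_params(n); q=proj(c,place("tall_vial",.5475,.4063))
    cv2.polylines(im[n],[cv2.convexHull(np.round(q).astype(np.int32))],True,(0,0,255),1)
v=np.hstack([cv2.resize(im["scene"][130:230,370:470],(400,400)),cv2.resize(im["side"][270:370,190:290],(400,400))])
cv2.imwrite("pics/q.png",v)
E
```

```text
t: 36.17
eef_pos: [0.5473, 0.4064, 0.2763]
ee_rot: [3.14, -0.002, -1.734]
force: [0.0, 0.7, -0.7]
width: 0.0456
t 36.17 pos [0.5473 0.4064 0.2763] grasp z 0.1173 rpy [ 3.140e+00 -2.000e-03 -1.734e+00] F [ 0.   0.7 -0.7] w 0.0456
units [ 0.001 -0.    -0.246] turn z 0.0
```

View pics/q.png

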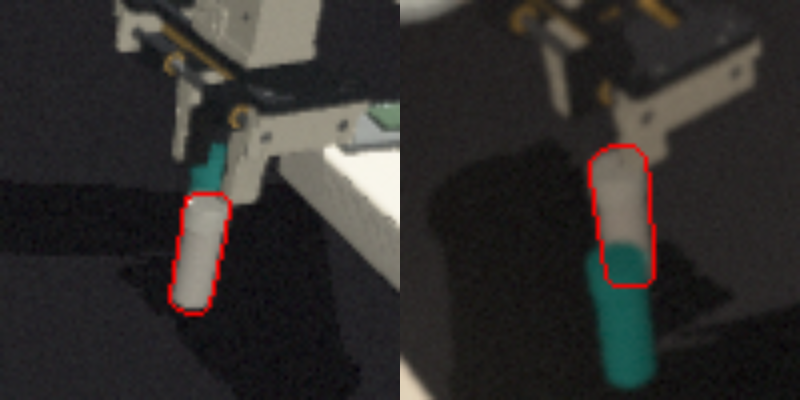

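The fingertips at (180,158) and (243,200) are on either side of the vial's axis, and the fit still matches. Going down to grip.

```bash
python3 -m inch '[[[0,0,-0.05,0,0,0],[0,0,-0.14,0,0,0],[0,0,-0.21,0,0,0],[0,0,-0.245,0,0,0],[0,0,-0.245,0,0,0]]]'; python3 -m inch '[[[0,0,0,0,0,0],[0,0,0,0,0,0],[0,0,0,0,0,0],[0,0,0,0,0,0],[0,0,0,0,0,0]]]' 0 15; python3 -m inch '[[[0,0,0.05,0,0,0],[0,0,0.15,0,0,0],[0,0,0.28,0,0,0],[0,0,0.42,0,0,0],[0,0,0.5,0,0,0],[0,0,0.5,0,0,0]]]'; python3 nx.py .4782 -.2062 .073 -1.67;  python3 - <<'E'
from h import *
im={n:arm.grab_frame(n) for n in("scene","side")}
v=np.hstack([cv2.resize(im["scene"][100:240,340:500],(400,350)),cv2.resize(im["side"][210:350,170:330],(400,350))])
cv2.imwrite("pics/r.png",v)
E
```

```text
t: 36.9
eef_pos: [0.5474, 0.4065, 0.2277]
ee_rot: [3.141, -0.001, -1.734]
force: [0.2, 0.7, -0.6]
width: 0.0458
t: 37.52
eef_pos: [0.5476, 0.4068, 0.2291]
ee_rot: [-3.141, 0.001, -1.734]
force: [-0.7, 0.3, 2.9]
width: 0.0319
t: 38.28
eef_pos: [0.5476, 0.4068, 0.33]
ee_rot: [-3.14, 0.002, -1.734]
force: [0.2, 0.2, -0.1]
width: 0.0318
t 38.27 pos [0.5476 0.4068 0.33  ] grasp z 0.171 rpy [-3.140e+00  2.000e-03 -1.734e+00] F [ 0.2  0.2 -0.1] w 0.0318
units [-0.347 -3.065 -0.49 ] turn z 0.0204
```

View pics/r.png

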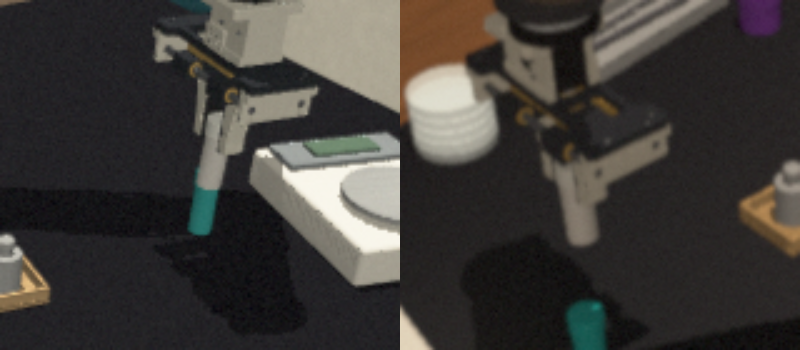

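```bash
python3 -m inch '[[[0,-0.06,0.06,0,0,0],[-0.02,-0.2,0.14,0,0,0],[-0.04,-0.36,0.2,0,0,0],[-0.06,-0.52,0.2,0,0,0],[-0.08,-0.68,0.2,0,0,0],[-0.1,-0.82,0.2,0,0,0],[-0.11,-0.94,0.2,0,0,0],[-0.11,-1,0.2,0,0,0]]]'; python3 -m inch '[[[0,-0.06,0,0,0,0],[-0.02,-0.2,0,0,0,0],[-0.04,-0.36,0,0,0,0],[-0.06,-0.52,0,0,0,0.01],[-0.08,-0.68,0,0,0,0.02],[-0.1,-0.82,0,0,0,0.0204],[-0.11,-0.94,0,0,0,0.0204],[-0.11,-1,0,0,0,0.0204]]]'; python3 nx.py .4782 -.2062 .075 -1.67
```

```text
t: 39.38
eef_pos: [0.5254, 0.2052, 0.3688]
ee_rot: [-3.142, 0.0, -1.735]
force: [-0.6, -0.0, -0.8]
width: 0.0318
t: 40.38
eef_pos: [0.5031, 0.0051, 0.3687]
ee_rot: [3.142, -0.0, -1.671]
force: [0.8, 1.0, -1.2]
width: 0.0319
t 40.38 pos [0.5031 0.0051 0.3687] grasp z 0.2097 rpy [ 3.142 -0.    -1.671] F [ 0.8  1.  -1.2] w 0.0319
units [-0.124 -1.057 -0.673] turn z 0.0003
```

```bash
python3 -m inch '[[[0,-0.06,0,0,0,0],[-0.02,-0.2,0,0,0,0],[-0.04,-0.36,0,0,0,0],[-0.06,-0.52,0,0,0,0],[-0.08,-0.68,0,0,0,0],[-0.1,-0.82,0,0,0,0],[-0.12,-0.94,0,0,0,0],[-0.125,-1,0,0,0,0]]]'; python3 -m inch '[[[0,-0.04,0,0,0,0],[0,-0.057,0,0,0,0],[0,-0.057,-0.1,0,0,0],[0,-0.057,-0.25,0,0,0],[0,-0.057,-0.4,0,0,0],[0,-0.057,-0.52,0,0,0],[0,-0.057,-0.55,0,0,0],[0,-0.057,-0.55,0,0,0]]]'; python3 nx.py .4782 -.2062 .075 -1.67;   python3 - <<'E'
from h import *
im={n:arm.grab_frame(n) for n in("scene","side")}
v=np.hstack([cv2.resize(im["scene"][190:280,180:290],(400,327),interpolation=cv2.INTER_CUBIC),cv2.resize(im["side"][200:290,350:460],(400,327),interpolation=cv2.INTER_CUBIC)])
cv2.imwrite("pics/s.png",v)
E
```

```text
t: 41.38
eef_pos: [0.4784, -0.1943, 0.3685]
ee_rot: [3.141, -0.0, -1.671]
force: [1.1, -0.5, 0.4]
width: 0.0319
t: 42.38
eef_pos: [0.4788, -0.2046, 0.2589]
ee_rot: [3.141, -0.0, -1.669]
force: [-0.2, 0.1, -0.2]
width: 0.0316
t 42.38 pos [ 0.4788 -0.2046  0.2589] grasp z 0.0999 rpy [ 3.141 -0.    -1.669] F [-0.2  0.1 -0.2] w 0.0316
units [-0.003 -0.008 -0.125] turn z -0.0002
```

View pics/s.png

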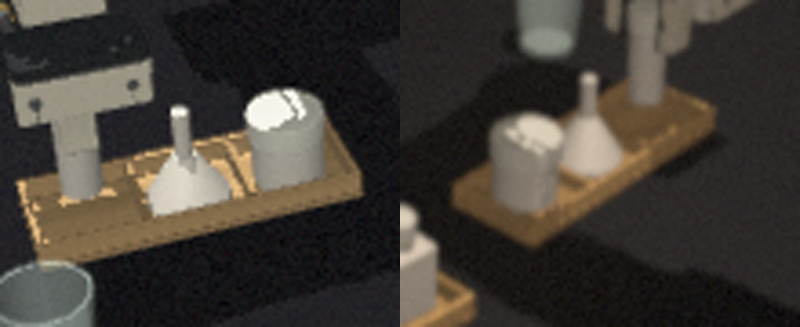

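```bash
python3 -m inch '[[[0,-0.005,-0.03,0,0,0],[0,-0.005,-0.06,0,0,0],[0,-0.005,-0.09,0,0,0],[0,-0.005,-0.11,0,0,0],[0,-0.005,-0.122,0,0,0],[0,-0.005,-0.122,0,0,0],[0,-0.005,-0.122,0,0,0]]]'; python3 -m inch '[[[0,0,0,0,0,0]]]';  python3 - <<'E'
from h import *
im={n:arm.grab_frame(n) for n in("scene","side")}
v=np.hstack([cv2.resize(im["scene"][190:280,180:290],(400,327),interpolation=cv2.INTER_CUBIC),cv2.resize(im["side"][200:290,350:460],(400,327),interpolation=cv2.INTER_CUBIC)])
cv2.imwrite("pics/t.png",v)
E
```

```text
t: 43.35
eef_pos: [0.4785, -0.2058, 0.2343]
ee_rot: [-3.141, 0.0, -1.67]
force: [0.3, 0.1, 0.1]
width: 0.032
t: 43.48
eef_pos: [0.4785, -0.2058, 0.2343]
ee_rot: [-3.141, 0.0, -1.67]
force: [0.4, 0.3, -0.6]
width: 0.0318
```

View pics/t.png

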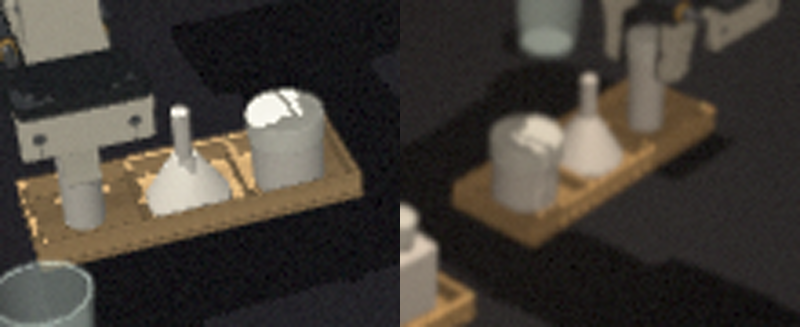

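The vial is down in the -y end compartment. Releasing it, withdrawing upwards and checking everything.

```bash
python3 -m inch '[[[0,0,0,0,0,0],[0,0,0,0,0,0],[0,0,0,0,0,0],[0,0,0,0,0,0]]]' 46;  python3 -m inch '[[[0,0,0.05,0,0,0],[0,0,0.15,0,0,0],[0,0,0.3,0,0,0],[0,0,0.45,0,0,0],[0,0,0.65,0,0,0],[0,0,0.85,0,0,0],[0,0,0.95,0,0,0],[0,0,0.95,0,0,0]]]'; python3 -m inch '[[[0,-0.1,0.1,0,0,0],[0,-0.3,0.2,0,0,0],[0,-0.5,0.2,0,0,0],[0,-0.7,0.2,0,0,0],[0,-0.9,0.2,0,0,0],[0,-1,0.2,0,0,0],[0,-1,0.2,0,0,0]]]'; cp d.pkl d0.pkl; python3 loc.py
```

```text
t: 44.08
eef_pos: [0.4785, -0.2058, 0.2343]
ee_rot: [-3.141, 0.0, -1.67]
force: [-0.5, -0.5, -0.3]
width: 0.0455
t: 45.08
eef_pos: [0.4785, -0.2059, 0.4267]
ee_rot: [-3.137, -0.0, -1.67]
force: [-0.3, -0.2, -0.4]
width: 0.0459
t: 45.95
eef_pos: [0.4783, -0.4067, 0.463]
ee_rot: [3.14, 0.001, -1.672]
force: [-0.1, -0.3, 0.6]
width: 0.0458
tall_vial scene 0.71 [192. 224. 207. 253.] [142. 153. 156.] [ 0.464 -0.207]
tall_vial scene 0.6 [413. 167. 430. 194.] [109. 116.  42.] [0.487 0.471]
tall_vial side 0.79 [416. 208. 426. 236.] [110. 124. 135.] [ 0.479 -0.216]
short_vial scene 0.54 [118. 268. 132. 295.] [126. 136. 139.] [ 0.535 -0.399]
squat_jar scene 0.8 [245. 216. 267. 241.] [175. 185. 187.] [ 0.483 -0.062]
squat_jar scene 0.69 [287. 286. 312. 317.] [126.  53. 103.] [ 0.78  -0.093]
squat_jar side 0.83 [378. 234. 394. 259.] [129. 146. 157.] [ 0.492 -0.062]
squat_jar side 0.76 [306. 201. 322. 224.] [94. 39. 83.] [ 0.769 -0.083]
funnel scene 0.8 [217. 215. 242. 251.] [136. 147. 152.] [ 0.482 -0.137]
funnel side 0.69 [394. 222. 409. 252.] [105. 118. 129.] [ 0.482 -0.133]
square_bottle scene 0.96 [307. 190. 325. 225.] [150. 161. 166.] [0.478 0.11 ]
square_bottle side 0.88 [339. 255. 362. 293.] [119. 134. 146.] [0.482 0.109]
weight scene 0.82 [335. 195. 346. 219.] [120. 127. 129.] [0.489 0.185]
weight side 0.85 [319. 275. 333. 299.] [ 98. 109. 117.] [0.497 0.179]
beaker scene 0.64 [177. 260. 207. 301.] [120. 125. 118.] [ 0.622 -0.274]
beaker side 0.74 [380. 194. 402. 215.] [ 96. 104. 101.] [ 0.608 -0.261]
long_tray scene 0.76 [187. 227. 277. 261.] [ 79. 112. 135.] [ 0.531 -0.157]
long_tray side 0.94 [362. 218. 437. 270.] [ 59.  89. 114.] [ 0.432 -0.055]
long_tray side 0.52 [318. 274. 336. 300.] [ 99. 108. 116.] [0.498 0.179]
short_tray scene 0.9 [300. 205. 361. 233.] [ 86. 123. 149.] [0.528 0.122]
short_tray side 0.72 [305. 278. 368. 314.] [ 64. 101. 131.] [0.447 0.199]
```

```bash
python3 - <<'E'
from h import *
im={n:arm.grab_frame(n) for n in("scene","side")}
E0=[("tall_vial",.4782,-.2062,0,.005),("funnel",.4853,-.1346,0,.005),("squat_jar",.4924,-.063,0,.005),("square_bottle",.4819,.1087,-.1637,.005),("weight",.4937,.1797,0,.005),("short_vial",.5367,-.3936,0,0),("beaker",.609,-.2639,0,0)]
for n in im:
    c=arm.camera_params(n)
    for a in E0:
        q=proj(c,place(*a)); cv2.polylines(im[n],[cv2.convexHull(np.round(q).astype(np.int32))],True,(0,0,255),1)
cv2.imwrite("pics/u.png",np.vstack([cv2.resize(im["scene"][180:310,100:370],(620,299),interpolation=cv2.INTER_CUBIC),cv2.resize(im["side"][180:320,300:590],(620,299),interpolation=cv2.INTER_CUBIC)]))
E
```

```text
(no output)
```

View pics/u.png

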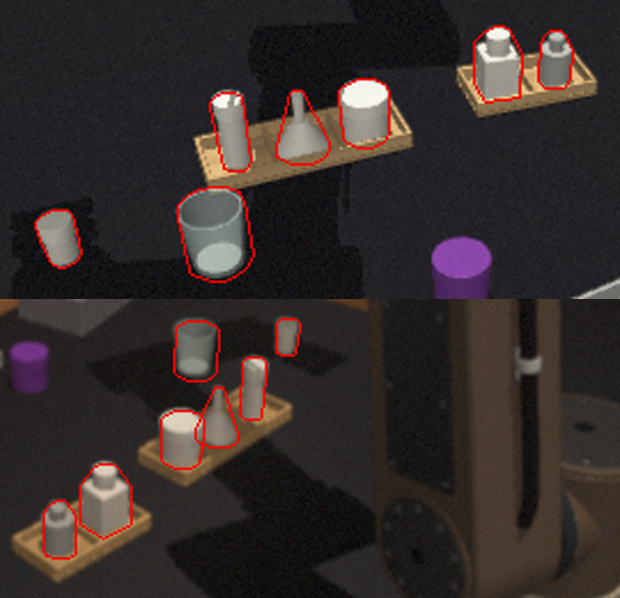

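All seven outlines, predicted standing on the tray floors (z = 5 mm) or at the bystanders' starts, match the pictures in both views. Handing in.

```bash
python3 -c "
from station import arm
print(arm.job_done(), arm.get_state()['t'])"
```

```text
the job is handed in; nothing more can be done
the job is handed in; nothing more can be done
```

Both kits are made up and the job is handed in, at roughly 47 s of the 134 s allowed. No verdict was reported.

- **Long tray:** the funnel stands mouth down in the middle, the tall vial in the -y end compartment and the squat jar in the +y end compartment.
- **Short tray:** the square bottle is in the -y compartment and the steel weight in the +y compartment.
- **Last check:** the outlines I predicted for each thing at its compartment centre, upright on the tray floor, matched the scene and side pictures to within about a pixel or two. The short vial and the beaker matched their starting outlines.
- **Forces:** wrist forces stayed around 5 N in the readings at the end of each move.
- **What disagreed:**
  - Before the first move, two outline fits were rough in one view each: the jar in the side view (about 3 px, probably because its outline ran into the purple jar's) and the long tray in the scene view (about 3 px, near the beaker). Later pictures and placings bore both positions out.
  - In the last search, the network missed the short vial in the side view, but it showed in the picture, inside its starting outline.

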